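Put the napkin rings away on their post

TASK

Put the two white china napkin rings away on the short dark wooden post stand: first the big one, down flat on the base, then the small one over the same post until it sits flat on the big one. Lower each ring down the post rather than letting it fall, since china chips, and leave the white egg cup standing where it is.

Things in the scene. Friction and masses are not known exactly. Their poses are not given: they have to be found in the camera images.
- stand: napkin-ring stand of dark wood, fixed to the table: round base disc 90 mm across and 12 mm thick with one upright round post in its centre, 16 mm in diameter, whose slightly tapered tip is 74 mm above the table. Origin: centre of the base's underside, on the post's axis, at table height; z up along the post.
- big_ring: big napkin ring of white glazed china, a plain thick ring open at both ends: 62 mm outside diameter, 40 mm hole, 30 mm high, about 90 g, standing on the table with its hole upright. Origin: centre of the underside; z is the hole's axis, up. Can be gripped across its outside. Home on the stand, its underside is 12 mm above the table.
- small_ring: small napkin ring of white glazed china, same plain shape: 48 mm outside diameter, 36 mm hole, 26 mm high, about 45 g, standing on the table with its hole upright. Origin: centre of the underside; z is the hole's axis, up. Can be gripped across its outside. Home on top of the big ring, its underside is 42 mm above the table.
- egg_cup: bystander: white china egg cup, 50 mm across its rim and 61 mm high, with a narrow stem on a 42 mm foot and a closed bowl; it may stand at any of the three places where it and the two rings begin. Origin: centre of the underside, z up. Leave it alone.
Mind the look-alikes: they are no part of the job. Leave any blue or red look-alike of the big_ring alone.

How it is judged:
By the outcome, as a careful person would: the job done as asked, in the order asked, and still so for the second after the job is handed in, with the robot touching nothing.
It also fails if it takes over 58 s, if anything falls off the work surface, if the arm or the gripper's body presses on something with over 40 N, if the wrist force passes 120 N, or if a joint passes its speed limit or range.

ROBOT

A 6-joint arm with a two-finger parallel gripper is mounted at the origin on the work surface. World frame = base frame: x ahead of the robot, y to its left, z up, the work surface at z = 0. Lengths are in mm, angles in rad, forces in N, time in s.
With the tool pointing down it reaches from about 350 to 875 mm from the base axis. Payload 4.2 kg.
Tool frame: the origin (TCP) lies midway between the tips of the shut fingers; the grasp point (between the pads) lies 19 mm behind it (arm.grasp_offset is the distance from the TCP to the grasp point, in mm); z points along the fingers, y is the line along which they close (so a half turn about z gives the same grasp; the last joint's range is limited). The gripper opens to 85 mm and grips with 20 to 120 N. Pads are 22 mm wide; open, the fingers measure 114 mm over their backs; the gripper's body (76 mm by 85 mm) begins 54 mm behind the grasp point. The pads swing forward as they close: fully open they stand 13 mm farther back than shut.
Start: joints at [-1.082, 0.385, 0.008, 0, -1.194, -0.259], TCP at [142.382, -608.545, 199.912] pointing down, gripper open.
Joint ranges: [-3.14, 3.14], [-1.21, 2.06], [-1.07, 1.41], [-3.16, 2.05], [-2.99, -0.16], [-3.1, 3.1]. Speed limits (rad/s): [2.79, 2.79, 3.14, 3.14, 3.14, 3.14].

INTERFACE

Orientations are given as a unit quaternion [x, y, z, w].
In Python, from bench import arm gives the robot as it stands. The module is installed in compiled form; this text tells all that it offers.
- The arm moves only by the tool servo_tool, never from a script. Its argument "increments" is a list of rows, each a list of 7 numbers: the opening, from 0 (shut) to 1 (fully open), then the shift along the tool's x, y, z in m, then the turn, a rotation vector about the tool's x, y, z in degrees. In form: [[grip, x, y, z, ax, ay, az], ...]. A call has 1 to 12 rows; each row is the pose to reach, as a shift and turn from the pose commanded when the call began, along the tool's axes at that moment; what a row does not reach only later rows make up. A row lasts 1/8 s, in which the tool goes at most 62.5 mm and 10.7 degrees, less where a joint would pass 70% of its speed; a pose out of reach is approached as far as the arm can. A call with a gripper value outside its range is refused whole. The fingers move at their own pace and stop on an object; the grip force is fixed at half the most. Time passes only in rows, so rows that repeat a pose let the fingers close. It gives the time, the measured TCP pose, the force, the opening and the grip force at its end, in the units of the state.
- arm.read_state(): the state, without advancing time (a new reading comes with each control period).
- arm.get_image(name): name is "scene" or "top" or "wrist"; returns a dict with "color" (480x640x3 uint8, red, green, blue), "fx", "fy", "cx", "cy" (pixels), "rvec" (rotation vector, rad) and "tvec" (3), from world to camera coordinates, as OpenCV has them; the wrist camera has in their place "hand_eye" (4x4, takes a point from camera to tool coordinates, whose origin is the TCP and whose axes are the flange's). Camera axes: x right, y down, z forward; pixel columns grow to the right and rows downward; lengths in mm; the calibration is good to about 2 mm. The wrist camera is an equidistant fisheye: a pixel r from the principal point sees the ray r / f radians off the axis. A picture is of the moment at which its call begins: read the wrist's pose just before it. There is no depth.
- arm.job_done(): hands the job in; it is judged then, once.
Trained networks look in the newest picture that a camera, given by its name, has taken for a name from the list of things; names that differ only in an ending like _2 or _b are one class to them, and where a whole thing is asked for, a point or a joint stands for the part that bears it (a point fixed in the world has none). Each returns a list of dicts, best first, with "p" (0 to 1); they miss things now and then, are a little off and sometimes report something else, mostly with a low value. They report only what shows in the picture. A call takes as long as a camera call. They do not tell look-alikes from the thing itself.
- arm.look_for(camera, thing): "box" ([centre column, centre row, width, height] in pixels, round what is visible of it).
- arm.spot_point(camera, thing): "centre" ([column, row] in pixels: a listed point, or the origin of a listed thing).
The state is a dict: "clock": time; "joints": joint angles; "joint_vel": joint speeds; "joint_efforts": joint torques, N m; "position": TCP position; "ee_rot": TCP orientation; "contact_force": force on the tool from outside, world axes, zero at the start; "wrist_torque": the same for the moment, N m; "gripper_width": finger opening in mm; "grasp_force": force on a finger pad.
Only numpy, scipy, OpenCV 4.12 (cv2) and the standard library are available. Lean on these libraries where they do the work, as an engineer would, in place of code of your own. Each camera call takes 0.05 s, during which the arm holds its last target. There are 200 camera calls.

## Working session

There is one attempt and no reset: what is moved stays moved. The work goes in short steps, Python scripts to look and compute and a tool call to move; the robot and the scene stay as the last step left them, time stands still between calls to the robot, and variables do not carry over. Pictures are saved under pics/ and viewed, at most 10 in all, crops included, and the job is handed in when it is done.

Besides the shell and the picture viewer there is one more tool, called after "Call:" as name([rows], argument=value, ...), one row to a line, values as JSON. servo_tool: Moves the arm, as the interface text tells. Its arguments: {"type":"object","properties":{"increments":{"type":"array","items":{"type":"array","items":{"type":"number"}}}},"required":["increments"]}

```bash
mkdir -p pics
cat > h.py <<'E'
from bench import arm
import numpy as np, cv2
from scipy.spatial.transform import Rotation as R
def ray(im,px):
    Rm=cv2.Rodrigues(np.array(im["rvec"],float))[0]; t=np.array(im["tvec"],float).ravel()
    d=Rm.T@np.array([(px[0]-im["cx"])/im["fx"],(px[1]-im["cy"])/im["fy"],1]); return -Rm.T@t,d
def onz(im,px,z):
    o,d=ray(im,px); return (o+d*(z-o[2])/d[2])
def wonz(im,px,z,s):
    u=np.array([px[0]-im["cx"],px[1]-im["cy"]]); r=np.hypot(*u); th=r/im["fx"]
    d=np.array([*(u/max(r,1e-9)*np.sin(th)),np.cos(th)]); H=np.array(im["hand_eye"])
    Q=R.from_quat(s["ee_rot"]).as_matrix(); o=Q@H[:3,3]+s["position"]; d=Q@H[:3,:3]@d
    return o+d*(z-o[2])/d[2]
def proj(im,P):
    return cv2.projectPoints(np.array(P,float).reshape(-1,3),np.array(im["rvec"],float),np.array(im["tvec"],float),np.array([[im["fx"],0,im["cx"]],[0,im["fy"],im["cy"]],[0,0,1]],float),None)[0].reshape(-1,2)
E
python3 - <<'E'
from h import *
for c in("top","scene"):
    im=arm.get_image(c); cv2.imwrite(f"pics/{c}0.png",im["color"][:,:,::-1])
    for t in("stand","big_ring","small_ring","egg_cup"):
        for d in arm.spot_point(c,t): print(c,t,round(d["p"],2),np.round(d["centre"]),onz(im,d["centre"],0).round())
        for d in arm.look_for(c,t): print("  box",round(d["p"],2),np.round(d["box"]))
s=arm.read_state();print(s["ee_rot"],s["clock"],R.from_quat(s["ee_rot"]).as_matrix().round(3))
E
```

```text
top stand 0.55 [141. 216.] [565. 180.   0.]
  box 0.63 [140. 217.  68.  64.]
top big_ring 0.94 [405. 264.] [ 488. -205.    0.]
top big_ring 0.91 [372. 187.] [ 603. -160.    0.]
top big_ring 0.63 [297. 170.] [630. -50.   0.]
  box 0.95 [371. 184.  42.  47.]
  box 0.93 [299. 165.  44.  47.]
top small_ring 0.95 [320. 291.] [451. -79.   0.]
  box 0.97 [322. 289.  37.  33.]
top egg_cup 0.95 [477. 254.] [ 500. -311.    0.]
  box 0.65 [484. 252.  46.  30.]
scene stand 0.95 [378. 371.] [563. 179.   0.]
  box 0.83 [380. 367.  66.  62.]
scene big_ring 0.89 [287. 207.] [ 482. -209.    0.]
scene big_ring 0.73 [258. 288.] [632. -48.   0.]
scene big_ring 0.58 [244. 240.] [ 600. -166.    0.]
  box 0.8 [284. 203.  30.  34.]
  box 0.56 [244. 236.  37.  36.]
scene small_ring 0.59 [334. 235.] [453. -88.   0.]
  box 0.74 [337. 234.  30.  29.]
scene egg_cup 0.92 [258. 186.] [ 496. -305.    0.]
  box 0.98 [256. 172.  21.  30.]
[-1.14628943e-01  9.93408378e-01  3.99483670e-06  1.77824848e-05] 0.9 [[-0.974 -0.228  0.   ]
 [-0.228  0.974  0.   ]
 [-0.     0.    -1.   ]]
```

View pics/top0.png

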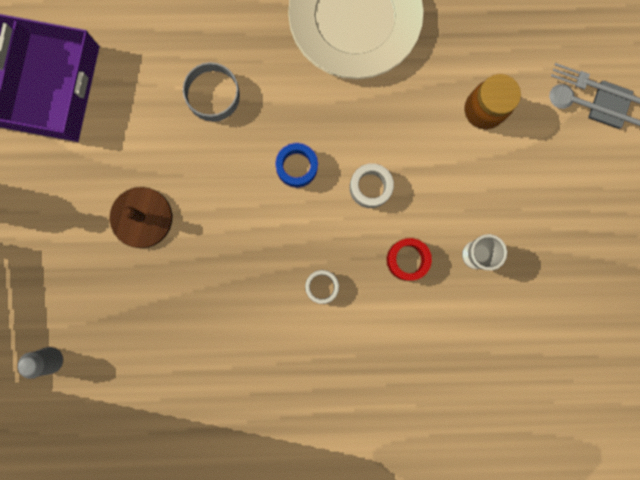

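View pics/scene0.png

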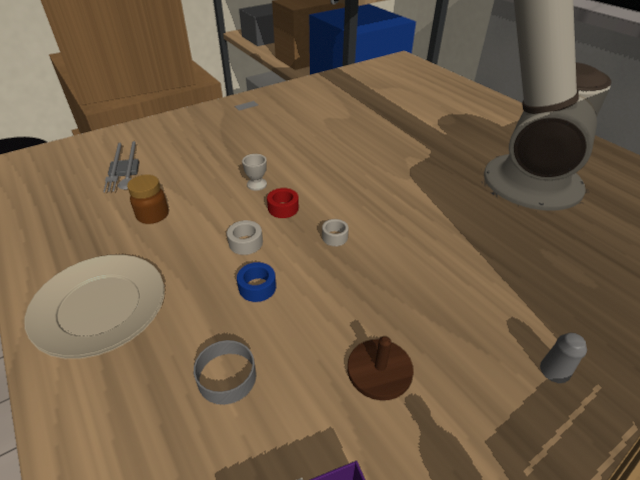

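The white big ring is at top (372,187), and the small white ring is at (322,287). The stand is at (141,217) and the egg cup at (486,252). Blue (297,165) and red (409,259) are look-alikes. Next I'll refine the positions from silhouettes.

```bash
cat >> h.py <<'E'
from scipy.optimize import least_squares
def circ(x,y,r,z):
    a=np.linspace(0,2*np.pi,60,endpoint=False); return np.c_[x+r*np.cos(a),y+r*np.sin(a),0*a+z]
def hullc(p):
    h=cv2.convexHull(p.astype(np.float32)); m=cv2.moments(h); return np.array([m["m10"]/m["m00"],m["m01"]/m["m00"]]),m["m00"]
def fit(im,mask,guess,parts):
    # parts: list of (radius,z); silhouette hull-centroid fit
    n,lab,st,ce=cv2.connectedComponentsWithStats(mask.astype(np.uint8))
    g=proj(im,[*guess,parts[-1][1]])[0]
    i=min((i for i in range(1,n) if st[i,4]>60),key=lambda i:np.hypot(*(ce[i]-g)))
    ys,xs=np.where(lab==i); c,A=hullc(np.c_[xs,ys])
    f=lambda q:hullc(proj(im,np.vstack([circ(*q,r,z) for r,z in parts])))[0]-c
    q=least_squares(f,guess,diff_step=1e-3).x
    return q.round(1),A,hullc(proj(im,np.vstack([circ(*q,r,z) for r,z in parts])))[1]
def masks(im):
    hsv=cv2.cvtColor(im["color"],cv2.COLOR_RGB2HSV).astype(int); c=im["color"].astype(int)
    return (hsv[...,1]<60)&(hsv[...,2]>115), (c[...,0]<125)&(c[...,0]-c[...,2]>25)&(hsv[...,1]>140)
E
python3 - <<'E'
from h import *
for c in("top","scene"):
    im=arm.get_image(c); w,b=masks(im)
    print(c,"big",fit(im,w,(602,-163),[(31,0),(31,30)]))
    print(c,"small",fit(im,w,(452,-83),[(24,0),(24,26)]))
    print(c,"stand",fit(im,b,(564,180),[(45,0),(45,12),(7,74)]))
E
```

```text
top big (array([ 602.2, -156.5]), 1456.5, 1595.2862374926917)
top small (array([457.1, -81.2]), 858.5, 905.2181110130623)
top stand (array([562.9, 179.3]), 2874.0, 3145.457576058514)
scene big (array([ 599.5, -158.3]), 929.5, 1059.2410532959038)
scene small (array([453.6, -82.5]), 527.5, 639.6878208571579)
scene stand (array([561.3, 178.6]), 3090.5, 3381.7440578034148)
```

Call:
servo_tool([
  [1, -0.55, 0.334, 0.06, 0, 0, 0],
  [1, -0.55, 0.334, 0.06, 0, 0, 0],
  [1, -0.55, 0.334, 0.06, 0, 0, 0],
  [1, -0.55, 0.334, 0.06, 0, 0, 0],
  [1, -0.55, 0.334, 0.06, 0, 0, 0],
  [1, -0.55, 0.334, 0.06, 0, 0, 0],
  [1, -0.55, 0.334, 0.06, 0, 0, 0],
  [1, -0.55, 0.334, 0.06, 0, 0, 0],
  [1, -0.55, 0.334, 0.06, 0, 0, 0],
  [1, -0.55, 0.334, 0.06, 0, 0, 0],
  [1, -0.55, 0.334, 0.06, 0, 0, 0],
  [1, -0.55, 0.334, 0.06, 0, 0, 0],
])

```text
clock: 2.5
position: [602.3, -157.1, 139.3]
ee_rot: [-0.116, 0.993, 0.0, -0.001]
contact_force: [-0.6, -0.4, -0.4]
gripper_width: 85.3
grasp_force: 0.0
```

Call:
servo_tool([
  [1, 0, 0, 0, 0, 0, 0],
  [1, 0, 0, 0, 0, 0, 0],
  [1, 0, 0, 0, 0, 0, 0],
])

```text
clock: 2.88
position: [601.3, -159.0, 140.4]
ee_rot: [-0.114, 0.993, -0.0, 0.0]
contact_force: [-0.5, 0.6, 0.4]
gripper_width: 85.5
grasp_force: 0.0
```

Run:
```python
from h import *
s=arm.read_state(); im=arm.get_image("wrist"); cv2.imwrite("pics/w1.png",im["color"][:,:,::-1])
print(s["position"],R.from_quat(s["ee_rot"]).as_matrix().round(3).tolist(),s["clock"],s["joints"])
for d in arm.spot_point("wrist","big_ring"): print(d["p"],d["centre"],wonz(im,d["centre"],0,s).round(1))
for d in arm.look_for("wrist","big_ring"): print(d["p"],d["box"])
```

```text
[ 601.33015247 -158.9776019   140.37918026] [[-0.974, -0.226, 0.001], [-0.226, 0.974, -0.0], [-0.0, -0.0, -1.0]] 2.875 [ 1.39248274e-03  4.24714699e-01 -8.50872664e-02  5.15009631e-05
 -1.06048812e+00 -1.34380760e+00]
0.95 [427.4, 273.4] [633.8 -48.    0. ]
0.91 [290.6, 77.0, 83.5, 76.0]
0.88 [323.7, 217.7, 78.6, 75.5]
0.61 [433.8, 280.2, 72.9, 74.5]
```

View pics/w1.png

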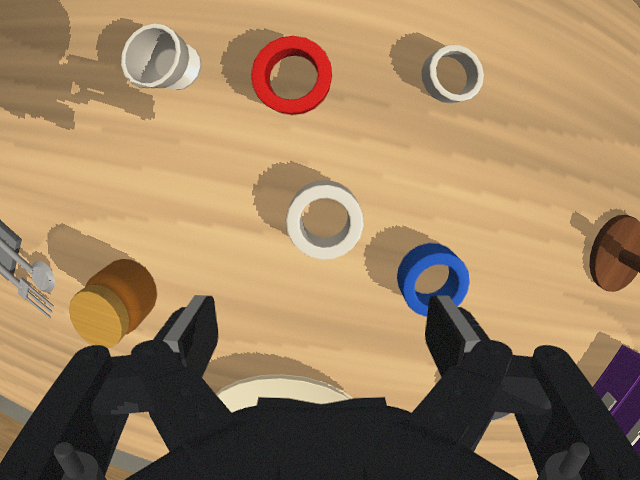

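The white ring's rim centre is at about (325,220), and the small ring's is at (453,74). Red, blue and the egg cup are all clear of it. I'll compute the ring's position from this view.

Run:
```python
from h import *
s=arm.read_state(); im=arm.get_image("wrist")
print(im["fx"],im["cx"],im["cy"])
hsv=cv2.cvtColor(im["color"],cv2.COLOR_RGB2HSV).astype(int)
m=((hsv[...,1]<50)&(hsv[...,2]>150)).astype(np.uint8)
for g,z,r in(((325,220),30,31),((453,74),26,24)):
    n,l,st,ce=cv2.connectedComponentsWithStats(m)
    i=min((i for i in range(1,n) if st[i,4]>100),key=lambda i:np.hypot(*(ce[i]-g)))
    ys,xs=np.where(l==i); h=cv2.convexHull(np.c_[xs,ys].astype(np.int32))[:,0]
    P=np.array([wonz(im,p,z,s)[:2] for p in h])
    f=least_squares(lambda q:np.hypot(*(P-q[:2]).T)-q[2],[*P.mean(0),r],loss="soft_l1").x
    print(st[i],f.round(1))
s2=wonz(im,(325,220),30,s); print(s2)
```

```text
371.64829954431775 321.2043087651816 236.4570632388465
[ 286  184   77   75 2581] [ 600.7 -155.4   30.4]
[429  45  54  56 922] [456.5 -80.8  23.3]
[ 599.06380923 -155.04604951   30.        ]
```

Call:
servo_tool([
  [1, 0, 0.003, 0.04, 0, 0, 0],
  [1, 0, 0.003, 0.08, 0, 0, 0],
  [1, 0, 0.003, 0.11, 0, 0, 0],
  [1, 0, 0.003, 0.13, 0, 0, 0],
  [1, 0, 0.003, 0.139, 0, 0, 0],
  [1, 0, 0.003, 0.139, 0, 0, 0],
  [0.6, 0, 0.003, 0.139, 0, 0, 0],
  [0.5, 0, 0.003, 0.139, 0, 0, 0],
  [0.5, 0, 0.003, 0.139, 0, 0, 0],
  [0.5, 0, 0.003, 0.139, 0, 0, 0],
  [0.5, 0, 0.003, 0.139, 0, 0, 0],
  [0.5, 0, 0.003, 0.139, 0, 0, 0],
])

```text
clock: 4.58
position: [601.1, -155.1, 0.9]
ee_rot: [-0.115, 0.993, 0.0, -0.0]
contact_force: [-0.8, 0.8, -0.0]
gripper_width: 42.8
grasp_force: 0.0
```

Run:
```python
from h import *
s=arm.read_state(); im=arm.get_image("wrist"); cv2.imwrite("pics/w2.png",im["color"][:,:,::-1]); print(s["position"],s["gripper_width"])
for c in("top","scene"):
    im=arm.get_image(c);cv2.imwrite(f"pics/{c}2.png",im["color"][:,:,::-1])
```

```text
[ 601.14638446 -155.12315209    0.88513078] 42.766633627674665
```

View pics/w2.png

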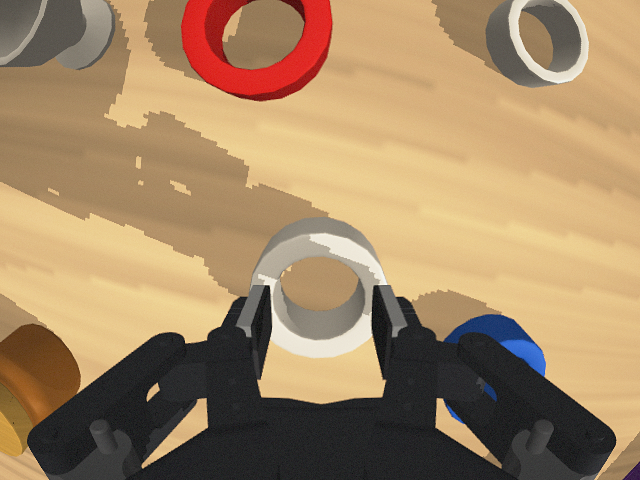

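The fingers appear to be over the ring's rim (tips near (260,287) and (385,287)), with no contact. I'll check this against the geometry.

```bash
cat >> h.py <<'E'
def wproj(im,P,s,tool=False):
    H=np.array(im["hand_eye"]);Q=R.from_quat(s["ee_rot"]).as_matrix(); P=np.array(P,float)
    if not tool: P=(P-s["position"])@Q
    c=(P-H[:3,3])@H[:3,:3]; n=np.hypot(c[:,0],c[:,1]); th=np.arctan2(n,c[:,2])
    return c[:,:2]/n[:,None]*(im["fx"]*th)[:,None]+[im["cx"],im["cy"]]
E
python3 - <<'E'
from h import *
s=arm.read_state(); im=arm.get_image("wrist")
print(np.array(im["hand_eye"]).round(2))
for z in(0,-4,-10,-19,-30): print("tool tips z",z,wproj(im,[[11,-21.4,z],[-11,-21.4,z],[11,21.4,z],[-11,21.4,z]],s,True).round().tolist())
for z in(0,30): 
    p=wproj(im,circ(601,-156,31,z),s); print("ring",z,p.min(0),p.max(0))
E
```

```text
[[   0.     -0.96   -0.28   71.49]
 [   1.      0.     -0.      1.22]
 [   0.     -0.28    0.96 -174.96]
 [   0.      0.      0.      1.  ]]
tool tips z 0 [[276.0, 254.0], [278.0, 294.0], [362.0, 255.0], [360.0, 294.0]]
tool tips z -4 [[275.0, 257.0], [277.0, 298.0], [363.0, 257.0], [361.0, 298.0]]
tool tips z -10 [[274.0, 261.0], [276.0, 303.0], [364.0, 261.0], [362.0, 303.0]]
tool tips z -19 [[271.0, 268.0], [274.0, 311.0], [366.0, 268.0], [364.0, 311.0]]
tool tips z -30 [[268.0, 277.0], [271.0, 323.0], [369.0, 278.0], [367.0, 323.0]]
ring 0 [257.24771919 214.22452881] [377.95995252 326.36286599]
ring 30 [246.34916429 230.62832616] [387.58757945 357.84383361]
```

View pics/scene2.png

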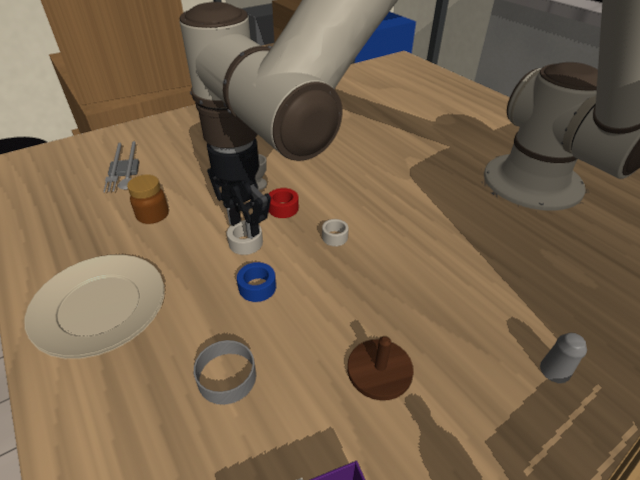

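Run:
```python
from h import *
im=arm.get_image("scene"); s=arm.read_state(); Q=R.from_quat(s["ee_rot"]).as_matrix()
for z in(0,10,20,30,40,50): print(z,[proj(im,[*(s["position"][:2]+(Q@[x,y,0])[:2]),z])[0].round(1).tolist() for x,y in((0,-21.4),(0,21.4))])
a=cv2.imread("pics/scene2.png")[150:270,190:310]; b=cv2.resize(a,(600,600),interpolation=cv2.INTER_CUBIC); cv2.imwrite("pics/c2.png",b)
```

```text
0 [[237.9, 238.6], [253.0, 249.6]]
10 [[237.3, 234.5], [252.5, 245.5]]
20 [[236.6, 230.3], [252.0, 241.4]]
30 [[236.0, 226.1], [251.4, 237.1]]
40 [[235.3, 221.8], [250.9, 232.8]]
50 [[234.6, 217.5], [250.3, 228.4]]
```

View pics/c2.png

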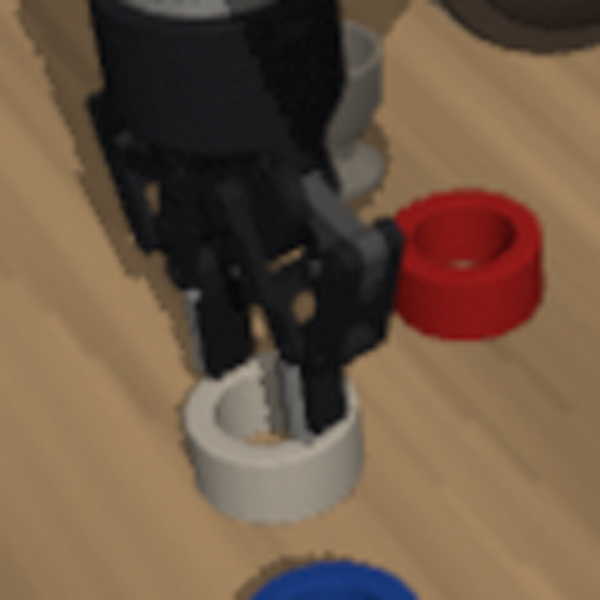

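Run:
```python
from h import *
s=arm.read_state(); im=arm.get_image("wrist")
for z in(-73,-103): print(z,wproj(im,[[38,-42,z],[38,0,z],[38,42,z],[42,-38,z],[42,38,z]],s,True).round().tolist())
for z in(-20,-30,-40,-50):print(z,wproj(im,[[11,-21.4,z],[-11,-21.4,z],[0,-21.4,z]],s,True).round().tolist())
```

```text
-73 [[179.0, 248.0], [317.0, 249.0], [456.0, 248.0], [190.0, 235.0], [446.0, 236.0]]
-103 [[136.0, 288.0], [316.0, 293.0], [498.0, 289.0], [148.0, 272.0], [486.0, 273.0]]
-20 [[271.0, 269.0], [273.0, 312.0], [272.0, 291.0]]
-30 [[268.0, 277.0], [271.0, 323.0], [270.0, 301.0]]
-40 [[265.0, 287.0], [268.0, 334.0], [266.0, 311.0]]
-50 [[261.0, 298.0], [265.0, 347.0], [263.0, 323.0]]
```

Call:
servo_tool([
  [1, 0, 0, -0.015, 0, 0, 0],
  [1, 0, 0, -0.02, 0, 0, 0],
  [1, 0, 0, -0.02, 0, 0, 0],
  [1, 0, 0, -0.02, 0, 0, 0],
  [1, 0, 0, -0.01, 0, 0, 0],
  [1, 0, 0, 0, 0, 0, 0],
  [1, 0, 0, 0.008, 0, 0, 0],
  [1, 0, 0, 0.014, 0, 0, 0],
  [1, 0, 0, 0.018, 0, 0, 0],
  [1, 0, 0, 0.02, 0, 0, 0],
  [1, 0, 0, 0.02, 0, 0, 0],
])

```text
clock: 6.25
position: [601.2, -155.1, -19.1]
ee_rot: [-0.115, 0.993, -0.0, 0.0]
contact_force: [-0.4, 0.2, -0.1]
gripper_width: 85.6
grasp_force: 0.0
```

Call:
servo_tool([
  [1, 0, 0, 0.004, 0, 0, 0],
  [1, 0, 0, 0.007, 0, 0, 0],
  [1, 0, 0, 0.007, 0, 0, 0],
  [0.6, 0, 0, 0.007, 0, 0, 0],
  [0.6, 0, 0, 0.007, 0, 0, 0],
  [0.6, 0, 0, 0.007, 0, 0, 0],
  [0.6, 0, 0, 0.007, 0, 0, 0],
])

```text
clock: 7.12
position: [601.9, -155.2, -25.2]
ee_rot: [-0.115, 0.993, -0.0, 0.001]
contact_force: [-0.4, -0.9, 5.5]
gripper_width: 60.5
grasp_force: 65.1
```

Call:
servo_tool([
  [0.85, 0, 0, 0, 0, 0, 0],
  [0.85, 0, 0, -0.004, 0, 0, 0],
  [0.85, 0, 0, -0.006, 0, 0, 0],
  [0.85, 0, 0, -0.006, 0, 0, 0],
  [0.5, 0, 0, -0.006, 0, 0, 0],
  [0.5, 0, 0, -0.006, 0, 0, 0],
  [0.5, 0, 0, -0.006, 0, 0, 0],
  [0.5, 0, 0, -0.006, 0, 0, 0],
])

```text
clock: 8.12
position: [601.5, -155.2, -19.2]
ee_rot: [-0.115, 0.993, -0.0, 0.0]
contact_force: [-1.9, -0.2, 4.7]
gripper_width: 60.2
grasp_force: 63.8
```

Call:
servo_tool([
  [0.5, 0, 0, -0.01, 0, 0, 0],
  [0.5, 0, 0, -0.03, 0, 0, 0],
  [0.5, 0, 0, -0.06, 0, 0, 0],
  [0.5, 0, 0, -0.09, 0, 0, 0],
  [0.5, 0, 0, -0.12, 0, 0, 0],
  [0.5, 0, 0, -0.13, 0, 0, 0],
  [0.5, 0, 0, -0.13, 0, 0, 0],
  [0.5, 0, 0, -0.13, 0, 0, 0],
])

```text
clock: 9.12
position: [600.1, -154.9, 108.2]
ee_rot: [-0.114, 0.993, 0.0, -0.001]
contact_force: [0.6, 0.0, -1.5]
gripper_width: 59.7
grasp_force: 64.7
```

Run:
```python
from h import *
s=arm.read_state(); im=arm.get_image("wrist"); cv2.imwrite("pics/w3.png",im["color"][:,:,::-1]); print(s["position"],s["contact_force"],s["gripper_width"])
for z in(-20,-50): 
    a=circ(0,0,31,z); p=wproj(im,a,s,True); print("ring",z,p.min(0).round(),p.max(0).round())
```

```text
[ 600.08442861 -154.94287999  108.24628619] [ 0.64648075  0.00970669 -1.47274704] 59.74800552875363
ring -20 [252. 226.] [386. 348.]
ring -50 [239. 247.] [398. 386.]
```

View pics/w3.png

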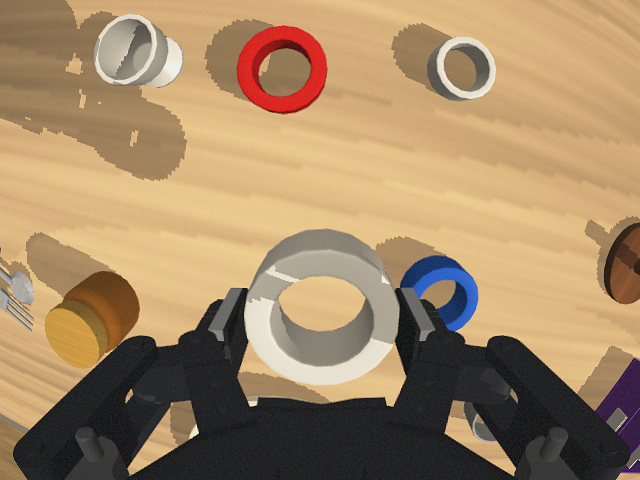

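The ring is level, centred between the pads, with its rim at columns 245–398. Next I carry it over the post.

Call:
servo_tool([
  [0.5, -0.006, 0.04, 0, 0, 0, 0],
  [0.5, -0.012, 0.09, 0, 0, 0, 0],
  [0.5, -0.018, 0.14, 0, 0, 0, 0],
  [0.5, -0.024, 0.19, 0, 0, 0, 0],
  [0.5, -0.029, 0.24, 0, 0, 0, 0],
  [0.5, -0.034, 0.29, 0, 0, 0, 0],
  [0.5, -0.038, 0.32, 0, 0, 0, 0],
  [0.5, -0.039, 0.334, 0, 0, 0, 0],
  [0.5, -0.039, 0.334, 0, 0, 0, 0],
  [0.5, -0.039, 0.334, 0, 0, 0, 0],
  [0.5, -0.039, 0.334, 0, 0, 0, 0],
])

```text
clock: 10.55
position: [563.2, 177.8, 109.8]
ee_rot: [-0.114, 0.994, -0.0, -0.0]
contact_force: [-0.3, -0.1, -0.7]
gripper_width: 59.9
grasp_force: 64.8
```

Run:
```python
from h import *
s=arm.read_state(); im=arm.get_image("wrist"); cv2.imwrite("pics/w4.png",im["color"][:,:,::-1]); print(s["position"],s["contact_force"],s["gripper_width"],s["joints"])
for z in(74,12): print(z,wproj(im,[[562,179,z]],s).round())
```

```text
[563.15318278 177.76757673 109.84873127] [-0.2984487  -0.11283863 -0.72259979] 59.942313994585824 [ 5.79793656e-01  4.04659974e-01 -2.03306235e-01  3.02767249e-05
 -9.63180111e-01 -1.92246684e+00]
74 [[322. 251.]]
12 [[322. 225.]]
```

View pics/w4.png

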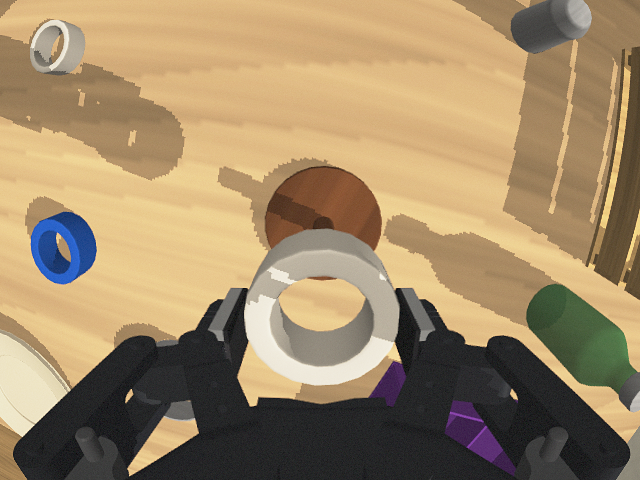

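Base centre is at (323,222), with the post root just above the ring's back rim. This agrees with my estimate to about 1 mm, so I lower it.

Call:
servo_tool([
  [0.5, 0.001, 0.001, 0.015, 0, 0, 0],
  [0.5, 0.001, 0.001, 0.03, 0, 0, 0],
  [0.5, 0.001, 0.001, 0.042, 0, 0, 0],
  [0.5, 0.001, 0.001, 0.052, 0, 0, 0],
  [0.5, 0.001, 0.001, 0.062, 0, 0, 0],
  [0.5, 0.001, 0.001, 0.072, 0, 0, 0],
  [0.5, 0.001, 0.001, 0.082, 0, 0, 0],
  [0.5, 0.001, 0.001, 0.092, 0, 0, 0],
  [0.5, 0.001, 0.001, 0.1, 0, 0, 0],
  [0.5, 0.001, 0.001, 0.107, 0, 0, 0],
  [0.5, 0.001, 0.001, 0.112, 0, 0, 0],
  [0.5, 0.001, 0.001, 0.112, 0, 0, 0],
])

```text
clock: 12.1
position: [561.7, 179.6, -2.5]
ee_rot: [-0.115, 0.993, -0.0, -0.0]
contact_force: [-0.5, 0.0, -0.3]
gripper_width: 60.1
grasp_force: 64.8
```

Call:
servo_tool([
  [0.5, 0, 0, 0.001, 0, 0, 0],
  [0.5, 0, 0, 0.002, 0, 0, 0],
  [0.5, 0, 0, 0.003, 0, 0, 0],
  [0.5, 0, 0, 0.003, 0, 0, 0],
])

```text
clock: 12.6
position: [561.8, 179.7, -5.1]
ee_rot: [-0.115, 0.993, 0.0, -0.0]
contact_force: [0.4, -0.1, -1.0]
gripper_width: 59.7
grasp_force: 64.8
```

Expected touch is at about -7. I'll creep the last bit down.

Call:
servo_tool([
  [0.5, 0, 0, 0.001, 0, 0, 0],
  [0.5, 0, 0, 0.002, 0, 0, 0],
  [0.5, 0, 0, 0.002, 0, 0, 0],
])

```text
clock: 12.98
position: [561.9, 179.7, -7.1]
ee_rot: [-0.115, 0.993, -0.0, 0.0]
contact_force: [0.1, -0.1, -1.1]
gripper_width: 60.0
grasp_force: 64.8
```

Call:
servo_tool([
  [0.5, 0, 0, 0.0005, 0, 0, 0],
  [0.5, 0, 0, 0.001, 0, 0, 0],
  [0.5, 0, 0, 0.001, 0, 0, 0],
])

```text
clock: 13.35
position: [561.9, 179.8, -7.2]
ee_rot: [-0.115, 0.993, -0.0, 0.0]
contact_force: [-3.0, -0.5, 5.0]
gripper_width: 59.9
grasp_force: 65.4
```

Call:
servo_tool([
  [0.75, 0, 0, 0, 0, 0, 0],
  [0.85, 0, 0, 0, 0, 0, 0],
  [0.95, 0, 0, 0, 0, 0, 0],
  [0.95, 0, 0, 0, 0, 0, 0],
  [0.95, 0, 0, -0.01, 0, 0, 0],
  [0.95, 0, 0, -0.03, 0, 0, 0],
  [0.95, 0, 0, -0.06, 0, 0, 0],
  [0.95, 0, 0, -0.09, 0, 0, 0],
  [0.95, 0, 0, -0.12, 0, 0, 0],
  [0.95, 0, 0, -0.12, 0, 0, 0],
])

```text
clock: 14.6
position: [563.7, 180.7, 115.6]
ee_rot: [-0.115, 0.993, 0.001, 0.003]
contact_force: [0.2, 0.4, -0.9]
gripper_width: 81.2
grasp_force: 0.0
```

Run:
```python
from h import *
s=arm.read_state(); im=arm.get_image("wrist"); print(s["position"],s["contact_force"],s["gripper_width"])
hsv=cv2.cvtColor(im["color"],cv2.COLOR_RGB2HSV).astype(int)
m=((hsv[...,1]<50)&(hsv[...,2]>120)).astype(np.uint8)
n,l,st,ce=cv2.connectedComponentsWithStats(m)
for i in range(1,n):
    if st[i,4]>300: print(st[i])
p=wproj(im,circ(562,179,31,42),s); print("pred ring home",p.min(0),p.max(0))
Q=R.from_quat(s["ee_rot"]).as_matrix(); print("tool delta small",Q.T@(np.array([455.5,-81.5,s["position"][2]])-s["position"]))
```

```text
[563.71130738 180.69097027 115.63295043] [ 0.23077723  0.40908171 -0.90603404] 81.23368640665224
[560   0  25  38 619]
[  31   19   55   52 1837]
[ 277  183   88   90 4016]
[   0  351   53   80 1828]
[626 417  14  40 306]
pred ring home [273.34599662 187.14238764] [362.22478479 272.74208011]
tool delta small [ 165.20307643 -230.56296451   -1.56680247]
```

Big ring is seated where predicted. Next is the small ring.

Call:
servo_tool([
  [0.9, 0.03, -0.043, 0, 0, 0, 0],
  [0.9, 0.06, -0.086, 0, 0, 0, 0],
  [0.9, 0.09, -0.129, 0, 0, 0, 0],
  [0.9, 0.12, -0.172, 0, 0, 0, 0],
  [0.9, 0.15, -0.21, 0, 0, 0, 0],
  [0.9, 0.163, -0.23, 0, 0, 0, 0],
  [0.9, 0.163, -0.23, 0, 0, 0, 0],
  [0.9, 0.163, -0.23, 0, 0, 0, 0],
  [0.9, 0.163, -0.23, 0, 0, 0, 0],
])

```text
clock: 15.78
position: [455.9, -80.7, 111.7]
ee_rot: [-0.115, 0.993, 0.0, -0.0]
contact_force: [0.1, 0.4, 0.8]
gripper_width: 76.8
grasp_force: 0.0
```

Run:
```python
from h import *
s=arm.read_state(); im=arm.get_image("wrist"); print(s["position"])
hsv=cv2.cvtColor(im["color"],cv2.COLOR_RGB2HSV).astype(int)
m=((hsv[...,1]<50)&(hsv[...,2]>150)).astype(np.uint8)
g=wproj(im,[[455.5,-81.5,26]],s)[0]
n,l,st,ce=cv2.connectedComponentsWithStats(m)
i=min((i for i in range(1,n) if st[i,4]>200),key=lambda i:np.hypot(*(ce[i]-g)))
ys,xs=np.where(l==i); h=cv2.convexHull(np.c_[xs,ys].astype(np.int32))[:,0]
P=np.array([wonz(im,p,26,s)[:2] for p in h])
f=least_squares(lambda q:np.hypot(*(P-q[:2]).T)-q[2],[*P.mean(0),24],loss="soft_l1").x
Q=R.from_quat(s["ee_rot"]).as_matrix(); print(st[i],f,Q.T@(np.array([*f[:2],s["position"][2]])-s["position"]))
```

```text
[455.85532206 -80.65642232 111.69669685]
[ 288  199   65   62 1344] [456.10848411 -80.50907213  23.44326145] [-2.80169275e-01  8.54884431e-02 -8.46112264e-05]
```

Call:
servo_tool([
  [0.9, 0, 0, 0.04, 0, 0, 0],
  [0.9, 0, 0, 0.08, 0, 0, 0],
  [0.9, 0, 0, 0.11, 0, 0, 0],
  [0.9, 0, 0, 0.125, 0, 0, 0],
  [0.8, 0, 0, 0.131, 0, 0, 0],
  [0.7, 0, 0, 0.131, 0, 0, 0],
  [0.5, 0, 0, 0.131, 0, 0, 0],
  [0.35, 0, 0, 0.131, 0, 0, 0],
  [0.35, 0, 0, 0.131, 0, 0, 0],
  [0.35, 0, 0, 0.131, 0, 0, 0],
  [0.35, 0, 0, 0.131, 0, 0, 0],
  [0.35, 0, 0, 0.131, 0, 0, 0],
])

```text
clock: 17.32
position: [456.4, -81.1, -17.8]
ee_rot: [-0.115, 0.993, 0.0, 0.001]
contact_force: [-2.6, 0.9, 5.9]
gripper_width: 45.1
grasp_force: 60.8
```

Call:
servo_tool([
  [0.35, 0, 0, -0.01, 0, 0, 0],
  [0.35, 0, 0, -0.03, 0, 0, 0],
  [0.35, 0, 0, -0.06, 0, 0, 0],
  [0.35, 0, 0, -0.09, 0, 0, 0],
  [0.35, 0, 0, -0.12, 0, 0, 0],
  [0.35, 0, 0, -0.14, 0, 0, 0],
  [0.35, 0, 0, -0.14, 0, 0, 0],
  [0.35, 0, 0, -0.14, 0, 0, 0],
])

```text
clock: 18.32
position: [454.7, -81.4, 120.3]
ee_rot: [-0.114, 0.993, 0.0, -0.001]
contact_force: [-0.1, -0.2, -0.1]
gripper_width: 45.5
grasp_force: 61.4
```

Run:
```python
from h import *
s=arm.read_state(); im=arm.get_image("wrist"); cv2.imwrite("pics/w5.png",im["color"][:,:,::-1]); print(s["position"],s["contact_force"],s["gripper_width"])
for z in(-18.5,-44.5):
    p=wproj(im,circ(0,0,24,z),s,True); print("ring",z,p.min(0).round(),p.max(0).round())
Q=R.from_quat(s["ee_rot"]).as_matrix(); print(Q.T@(np.array([562,179,s["position"][2]])-s["position"]))
```

```text
[454.73336404 -81.37381385 120.32900041] [-0.12361934 -0.21721332 -0.11493714] 45.46589178774069
ring -18.5 [267. 240.] [371. 334.]
ring -44.5 [258. 261.] [378. 366.]
[-1.63644812e+02  2.29174666e+02 -4.38302902e-02]
```

View pics/w5.png

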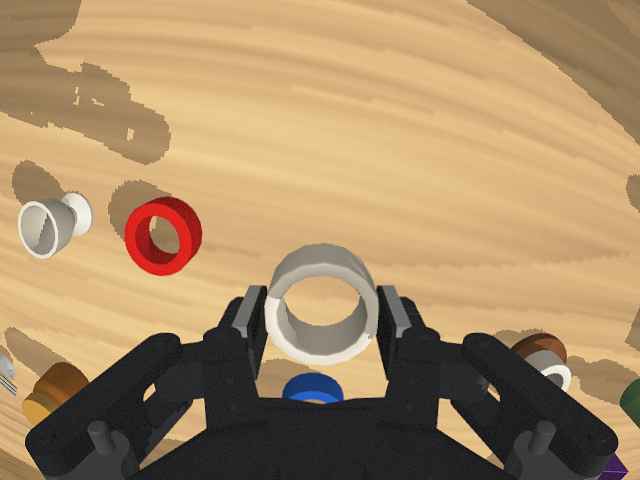

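Small ring is held level and centred (rim at columns 266–378). Carrying it to the post.

Call:
servo_tool([
  [0.35, -0.027, 0.038, 0, 0, 0, 0],
  [0.35, -0.055, 0.077, 0, 0, 0, 0],
  [0.35, -0.083, 0.116, 0, 0, 0, 0],
  [0.35, -0.11, 0.155, 0, 0, 0, 0],
  [0.35, -0.14, 0.195, 0, 0, 0, 0],
  [0.35, -0.157, 0.22, 0, 0, 0, 0],
  [0.35, -0.164, 0.23, 0, 0, 0, 0],
  [0.35, -0.164, 0.23, 0, 0, 0, 0],
  [0.35, -0.164, 0.23, 0, 0, 0, 0],
  [0.35, -0.164, 0.23, 0, 0, 0, 0],
])

```text
clock: 19.62
position: [562.5, 178.9, 121.1]
ee_rot: [-0.114, 0.993, -0.0, -0.0]
contact_force: [0.1, -0.3, -1.0]
gripper_width: 45.4
grasp_force: 61.4
```

Run:
```python
from h import *
s=arm.read_state();  print(s["position"],s["gripper_width"])
Q=R.from_quat(s["ee_rot"]).as_matrix(); print(Q.T@(np.array([562,179.3,42-18.5])-s["position"]))
```

```text
[562.47256762 178.8896814  121.07863509] 45.411768332124
[ 0.34799206  0.50929789 97.57869247]
```

Call:
servo_tool([
  [0.35, 0, 0, 0.015, 0, 0, 0],
  [0.35, 0, 0, 0.03, 0, 0, 0],
  [0.35, 0, 0, 0.042, 0, 0, 0],
  [0.35, 0, 0, 0.052, 0, 0, 0],
  [0.35, 0, 0, 0.062, 0, 0, 0],
  [0.35, 0, 0, 0.072, 0, 0, 0],
  [0.35, 0, 0, 0.08, 0, 0, 0],
  [0.35, 0, 0, 0.087, 0, 0, 0],
  [0.35, 0, 0, 0.092, 0, 0, 0],
  [0.35, 0, 0, 0.094, 0, 0, 0],
  [0.35, 0, 0, 0.094, 0, 0, 0],
])

```text
clock: 21.0
position: [562.9, 180.0, 26.9]
ee_rot: [-0.115, 0.993, -0.0, 0.0]
contact_force: [-0.5, -0.6, -0.4]
gripper_width: 45.6
grasp_force: 61.4
```

Call:
servo_tool([
  [0.35, 0, 0, 0.001, 0, 0, 0],
  [0.35, 0, 0, 0.002, 0, 0, 0],
  [0.35, 0, 0, 0.002, 0, 0, 0],
])

```text
clock: 21.38
position: [562.8, 179.9, 24.9]
ee_rot: [-0.115, 0.993, 0.0, -0.0]
contact_force: [-0.7, -0.7, -0.4]
gripper_width: 45.2
grasp_force: 61.4
```

Call:
servo_tool([
  [0.35, 0, 0, 0.0005, 0, 0, 0],
  [0.35, 0, 0, 0.001, 0, 0, 0],
  [0.35, 0, 0, 0.001, 0, 0, 0],
])

```text
clock: 21.75
position: [562.9, 180.0, 24.3]
ee_rot: [-0.115, 0.993, 0.0, 0.0]
contact_force: [-1.2, -0.1, 2.3]
gripper_width: 45.5
grasp_force: 61.7
```

Call:
servo_tool([
  [0.35, 0, 0, 0.0005, 0, 0, 0],
  [0.35, 0, 0, 0.0005, 0, 0, 0],
])

```text
clock: 22.0
position: [562.9, 180.0, 24.2]
ee_rot: [-0.115, 0.993, -0.0, 0.0]
contact_force: [-2.4, -0.6, 5.6]
gripper_width: 45.2
grasp_force: 62.1
```

Call:
servo_tool([
  [0.6, 0, 0, 0, 0, 0, 0],
  [0.7, 0, 0, 0, 0, 0, 0],
  [0.85, 0, 0, 0, 0, 0, 0],
  [0.9, 0, 0, 0, 0, 0, 0],
  [0.9, 0, 0, -0.01, 0, 0, 0],
  [0.9, 0, 0, -0.03, 0, 0, 0],
  [0.9, 0, 0, -0.06, 0, 0, 0],
  [0.9, 0, 0, -0.09, 0, 0, 0],
  [0.9, 0, 0, -0.12, 0, 0, 0],
  [0.9, 0, 0, -0.13, 0, 0, 0],
  [0.9, 0, 0, -0.13, 0, 0, 0],
  [0.9, 0, 0, -0.13, 0, 0, 0],
])

```text
clock: 23.5
position: [561.9, 179.6, 152.0]
ee_rot: [-0.115, 0.993, -0.0, -0.001]
contact_force: [0.1, 0.5, -1.2]
gripper_width: 77.3
grasp_force: 0.0
```

Run:
```python
from h import *
s=arm.read_state(); print(s["position"],s["contact_force"])
im=arm.get_image("wrist"); w=im["color"]
sc=arm.get_image("scene")["color"]
a=cv2.resize(w[130:330,220:420],(400,400)); b=cv2.resize(sc[300:420,320:440],(400,400),interpolation=cv2.INTER_CUBIC)
cv2.imwrite("pics/f.png",np.hstack([a,b])[:,:,::-1])
p=(wproj(im,circ(562.5,179.5,24,68),s)-[220,130])*2; print(p.min(0),p.max(0))
```

```text
[561.94401867 179.58860517 151.97706924] [ 0.13738615  0.54733722 -1.18091336]
[133.05766264 138.53671673] [265.39728689 266.19446524]
```

View pics/f.png

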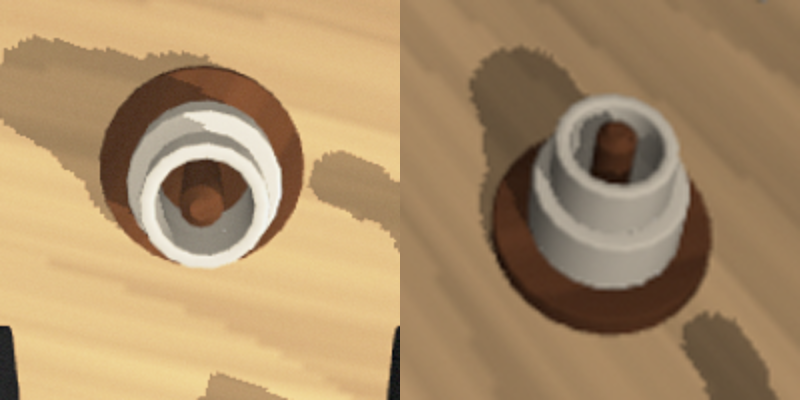

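Both views show the two rings stacked flat on the post, with the gripper clear (small rim at crop columns 140–268). I'm handing the job in.

```bash
python3 -c "
from bench import arm
print(arm.job_done())"
```

```text
the job is handed in; nothing more can be done
None
```

Job handed in at about 23.6 s: the big white ring sits flat on the stand's base with the small ring flat on top of it, both lowered down the post, and the egg cup and look-alikes were not touched.

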